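# Fold back the lid of a food warmer

## Task

One of the two food warmers has the blue front half of its lid standing ajar: push that half right over its hinge with the fingertips and lay it down gently, without slamming it, so that it lies flat on the grey half and the pan is open to be filled. Only push it, do not grip it between the fingers or force it; leave the other warmer's lid shut and everything else on the table where it stands.

Things in the scene. Friction and masses are not known exactly. Their poses are not given: they have to be found in the camera images.
- warmer_a: the warmer with the lid ajar, on the left or right: steel box 300 (x) x 196 (y) mm with an open pan, fixed on screw feet that raise it by 0 to 30 mm. Origin under the lid's spine (mid-box), z up; yaw within 0.6 rad. Its -x side, towards the robot, has a black knob (16 mm proud, 50 mm up). The grey fixed lid half covers its +x half, 4 to 132 mm from the spine, top face 104 mm above the origin
- lid_a (a joint): angle (rad) of the blue folding half of warmer_a's lid: 0 shut, pi/2 upright, pi (its stop) flat on the grey half. Starts at 0.5 to 1.1. The hinge is stiff (friction about 0.12 N m, more than the leaf's weight makes), so the leaf stays where it is left, also past upright: it must be pushed all the way down. The leaf weighs 60 to 130 g
- lid_a_spine (a point): point on that lid's hinge axis, mid-width, 104 to 134 mm above the table (the feet differ). Axes turn with the leaf: y along the spine, -x from the spine to the free edge, z out of the face that is on top when shut. The leaf is a rigid plate 4 mm thick (z -4 to 0 mm), 172 mm wide along y, reaching 139 mm from the spine
- lid_a_edge (a point): middle of the free edge of that leaf, 139 mm from the spine, half-way through its thickness; the edge is a round bead 8 mm thick.
- warmer_b: the other warmer, same make, lid shut; to be left alone. Same origin and axes as warmer_a.
- lid_b (a joint): angle of the blue half lid of warmer_b; 0 shut, must stay so.
- jar: green glass jar with yellow cap, 84 mm across, 125 mm high, bystander; origin at the centre of its foot
- sauce: black sauce bottle with red cap, 66 mm across, 200 mm high, bystander; origin at the centre of its foot
- can: yellow food can, 75 mm across, 110 mm high, bystander; origin at the centre of its foot
- mug: white mug, 80 mm across, 90 mm high, bystander; origin at the centre of its foot
- shaker: metal shaker, 44 mm across, 85 mm high, between the robot and the warmers, bystander; origin at the centre of its foot
- tubs: stack of white tubs, 116 mm across, 105 mm high, bystander beyond the warmers; origin at the centre of its foot
- spoon: spoon lying on the table, bystander; origin under its middle

How it is judged:
At the end, for the whole second after the job is handed in: The blue half of warmer_a's lid lies at rest on the grey half, within 4 degrees of flat (joint above 3.07 rad); the other lid is shut (below 0.05 rad); every bystander is within 30 mm of where it started and upright (value of joint lid_a above 3.07 rad and velocity of joint lid_a between -0.05 and 0.05 rad/s and value of joint lid_b below 0.05 rad and not (distance of any of jar, sauce, can, mug, shaker, tubs, spoon from where it was at the start of the episode above 0.03 m or angle between any of jar, sauce, can, mug, shaker, tubs's own z axis and vertical above 0.25 rad)); the robot touches nothing.
It fails at once if the leaf is slammed down (faster than 2.5 rad/s on its last 30 degrees) or flung over (faster than 6 rad/s) (velocity of joint lid_a above 6 rad/s or (value of joint lid_a above 2.6 rad and velocity of joint lid_a above 2.5 rad/s)).
It fails at once if the leaf is gripped between the fingers (z of the grasp point in the frame of lid_a_spine between -0.007 and 0.003 m and x of the grasp point in the frame of lid_a_spine between -0.137 and -0.005 m and y of the grasp point in the frame of lid_a_spine between -0.085 and 0.085 m).
It fails at once if the lid or warmer is forced: the fingers press on it with more than 60 N (contact force between the fingers and warmer_a above 60 N).
It fails at once if the other warmer's lid is opened (value of joint lid_b above 0.1 rad).
It fails at once if a bystander is moved by more than 30 mm, lifted or tipped (distance of any of jar, sauce, can, mug, shaker, tubs, spoon from where it was at the start of the episode above 0.03 m or angle between any of jar, sauce, can, mug, shaker, tubs's own z axis and vertical above 0.25 rad).
It also fails if it takes over 43 s, if anything falls off the work surface, if the arm or the gripper's body presses on something with over 40 N, if the wrist force passes 120 N, or if a joint passes its speed limit or range.

## Robot

A 6-joint arm with a two-finger parallel gripper is mounted at the origin on the work surface. World frame = base frame: x ahead of the robot, y to its left, z up, the work surface at z = 0. Lengths are in m, angles in rad, forces in N, time in s.
With the tool pointing down it reaches from about 0.25 to 0.85 m from the base axis. Payload 12.5 kg.
Tool frame: the origin (TCP) lies midway between the tips of the shut fingers; the grasp point (between the pads) lies 19 mm behind it (ctrl.pinch_z is the z of the grasp point in the tool frame, in m); z points along the fingers, y is the line along which they close (so a half turn about z gives the same grasp; the last joint's range is limited). The gripper opens to 93 mm and grips with 3 to 60 N. Pads are 15 mm wide; open, the fingers measure 128 mm over their backs; the gripper's body (75 mm by 188 mm) begins 65 mm behind the grasp point.
Start: joints at [-1.426, 0.351, 1.652, -0, 1.139, -0.085], TCP at [0.125, -0.536, 0.219] pointing down, gripper open.
Joint ranges: [-2.75, 2.75], [-0.79, 2.1], [0.01, 2.65], [-1.57, 4.71], [0.07, 3.14], [-2.87, 2.87]. Speed limits (rad/s): [2.22, 2.22, 2.79, 3.14, 3.14, 3.14].

## Interface

Orientations are given as a 3x3 rotation matrix whose columns are the frame's x, y, z axes.
In Python, from plant import ctrl, optics, hand_in gives the robot as it stands.
- The arm moves only by the shell command python3 -m inch 'ROWS' [OPENING] [FORCE]. ROWS is a JSON object of lists of equal length, an entry for each row: "slide": the shift along the tool's x, y, z as a fraction of full scale, a list of three; "turn": the turn, a rotation vector about the tool's x, y, z as a fraction of full scale, a list of three. In form: {"slide": [[tx, ty, tz], ...], "turn": [[ax, ay, az], ...]}. A call has 1 to 8 rows; each row is the pose to reach, as a shift and turn from the pose commanded when the call began, along the tool's axes at that moment, turning the shorter way round; what a row does not reach only later rows make up. Full scale, the value 1, is 0.3 m for a shift and 180 degrees for a turn. A row lasts 1/10 s, in which the tool goes at most 50 mm and 8.59 degrees, less where a joint would pass 70% of its speed; a pose out of reach is approached as far as the arm can. A call with a number of a shift or a turn outside -1 to 1 is refused whole. A call with a gripper value outside its range is refused whole. OPENING is the opening, from -1 (shut) to 1 (fully open), set as the call begins (- or left out, the last holds). The fingers move at their own pace and stop on an object; FORCE is the grip in N (left out, the last holds). Time passes only in rows, so rows that repeat a pose let the fingers close. It gives the time, the measured TCP pose, the force, the opening and the grip force at its end, in the units of the state.
- ctrl.state(): the state, without advancing time (a new reading comes with each control period).
- optics.camera(name): name is "side" or "top"; returns a dict with "img" (480x640x3 uint8, blue, green, red), "mtx" (3x3 intrinsics, pixels), "R" (3x3) and "t" (3): a world point X has camera coordinates R X + t. Camera axes: x right, y down, z forward; pixel columns grow to the right and rows downward; lengths in m; the calibration is good to about 2 mm. A picture is of the moment at which its call begins. There is no depth.
- hand_in(): hands the job in; it is judged then, once.
The state is a dict: "clock": time; "joints": joint angles; "joint_vel": joint speeds; "joint_torque": joint torques, N m; "position": TCP position; "tcp_rot": TCP orientation; "ft_force": force on the tool from outside, world axes, zero at the start; "ft_torque": the same for the moment, N m; "gripper_width": opening from 0.0 (shut) to 1.0 (fully open); "finger_force": force on a finger pad.
Only numpy, scipy, OpenCV 4.12 (cv2) and the standard library are available. Lean on these libraries where they do the work, as an engineer would, in place of code of your own. Each camera call takes 0.05 s, during which the arm holds its last target. There are 200 camera calls.

## Working session

There is one attempt and no reset: what is moved stays moved. The work goes in short steps, Python scripts to look and compute and a shell command to move; the robot and the scene stay as the last step left them, time stands still between calls to the robot, and variables do not carry over. Pictures are saved under pics/ and viewed, at most 10 in all, crops included, and the job is handed in when it is done.

```bash
mkdir -p pics; ls; python3 - <<'E'
from plant import ctrl, optics
import cv2
for n in("side","top"):
    c=optics.camera(n); cv2.imwrite(f"pics/{n}0.png",c["img"]); print(n,c["mtx"].tolist(),c["R"].round(4).tolist(),c["t"].tolist())
s=ctrl.state(); print(s["clock"],s["position"],s["tcp_rot"],ctrl.pinch_z)
E
```

```text
pics
side [[459.4869564774809, 0.0, 322.9691865778175], [0.0, 459.4869564774809, 233.87781032070276], [0.0, 0.0, 1.0]] [[-0.8592, -0.5115, -0.0128], [-0.279, 0.4893, -0.8263], [0.4289, -0.7064, -0.5631]] [0.5019740583373407, 0.235972026804479, 0.9850396115250232]
top [[492.2546381547447, 0.0, 323.37705128587004], [0.0, 492.2546381547447, 231.71759557872352], [0.0, 0.0, 1.0]] [[0.0131, -0.9997, 0.0215], [-0.9991, -0.0139, -0.0401], [0.0404, -0.0209, -0.999]] [-0.014301700280756263, 0.5554376352764483, 1.1801053188540127]
0.1 [ 0.12525978 -0.535226    0.21814707] [[ 9.73715793e-01  2.27766397e-01 -1.52463047e-04]
 [ 2.27766429e-01 -9.73715217e-01  1.06317714e-03]
 [ 9.37004384e-05 -1.06995834e-03 -9.99999423e-01]] -0.0188
```

View pics/side0.png

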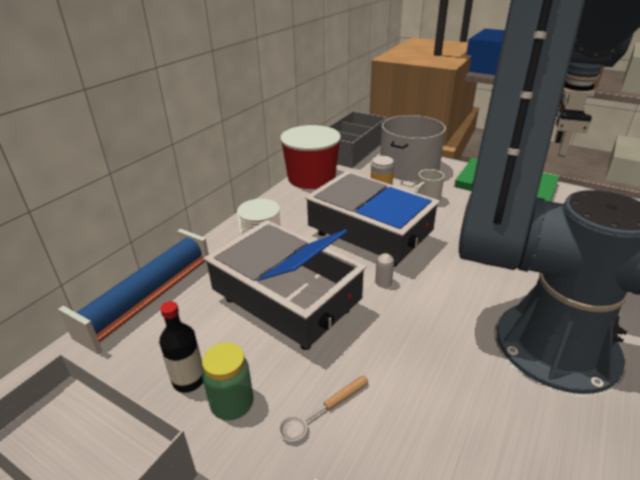

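View pics/top0.png

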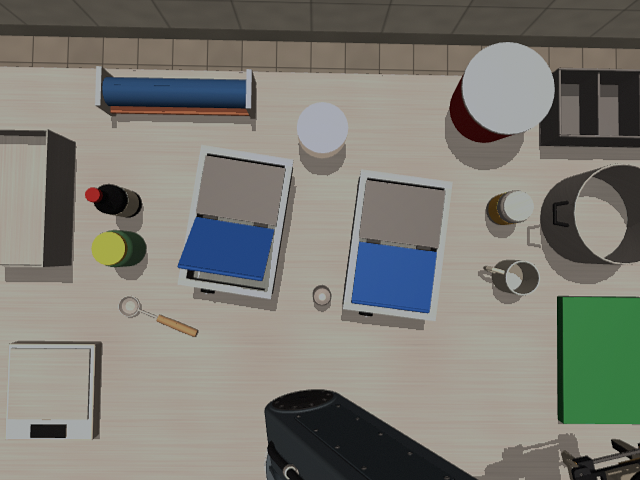

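The top view shows the ajar lid on the left warmer, with blue at (180-274, 217-280) and its spine near (197,217)-(274,228). The shaker is at (321,296), the jar at (118,248) and the spoon at (160,318). In the side view the leaf is seen nearly edge-on, running from (262,277) to (346,232).

```bash
cat > h.py <<'E'
import cv2, numpy as np
from plant import ctrl, optics
def bluepoly(img, box, eps=3):
    h=cv2.cvtColor(img,cv2.COLOR_BGR2HSV); m=cv2.inRange(h,(105,120,40),(125,255,255))
    k=np.zeros_like(m); x0,y0,x1,y1=box; k[y0:y1,x0:x1]=255; m&=k
    c=max(cv2.findContours(m,0,1)[0],key=cv2.contourArea)
    return cv2.approxPolyDP(c,eps,True)[:,0].astype(float)
def ray(c,uv):
    d=c["R"].T@np.linalg.inv(c["mtx"])@np.array([uv[0],uv[1],1.]); return -c["R"].T@c["t"],d/np.linalg.norm(d)
def plane(c,uv,z): o,d=ray(c,uv); return o+d*(z-o[2])/d[2]
def tri(a,ua,b,ub):
    o,d=ray(a,ua); p,e=ray(b,ub); s=np.linalg.lstsq(np.c_[d,-e],p-o,rcond=None)[0]
    A,B=o+s[0]*d,p+s[1]*e; return (A+B)/2,np.linalg.norm(A-B)
E
python3 - <<'E'
from h import *
T=optics.camera("top");S=optics.camera("side")
print(bluepoly(T["img"],(170,205,285,290),2).tolist());print(bluepoly(S["img"],(240,215,355,290),2).tolist())
a=cv2.resize(T["img"][140:305,165:300],None,fx=3,fy=3,interpolation=cv2.INTER_CUBIC)
b=cv2.resize(S["img"][215:355,200:370],None,fx=2.3,fy=2.3,interpolation=cv2.INTER_CUBIC)
o=np.zeros((500,800,3),np.uint8);o[:495,:405]=a;o[:b.shape[0],408:408+b.shape[1]]=b[:, :392]
cv2.imwrite("pics/crop.png",o)
E
```

```text
[[196.0, 217.0], [178.0, 267.0], [262.0, 279.0], [273.0, 229.0]]
[[346.0, 229.0], [304.0, 246.0], [259.0, 279.0], [293.0, 270.0], [344.0, 234.0]]
```

View pics/crop.png

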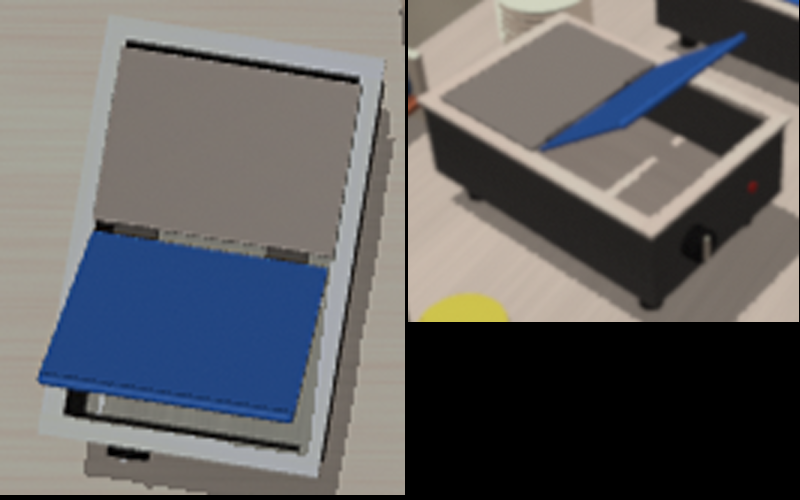

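```bash
python3 - <<'E'
from h import *
T=optics.camera("top");S=optics.camera("side")
P={}
for n,u,v in [("grey+x+y",(207,156),(214,257)),("grey+x-y",(285,168),(268,224.5)),("grey sp+y",(197,212),(257.5,279)),("grey sp-y",(276,226),(307,244.5)),("free+y",(178,267),(293,269.5)),("free-y",(262.5,279.5),(346,230))]:
    P[n],e=tri(T,u,S,v); print(n,P[n].round(4),round(e,4))
E
```

```text
grey+x+y [0.7148 0.2534 0.1305] 0.0058
grey+x-y [0.6909 0.0826 0.1294] 0.0041
grey sp+y [0.5872 0.2686 0.1311] 0.0059
grey sp-y [0.564  0.1005 0.1241] 0.0044
free+y [0.4744 0.2867 0.2139] 0.003
free-y [0.4517 0.1185 0.2132] 0.0033
```

Spine is about (0.572, 0.185, 0.130), yaw about -0.135 and the leaf at about 0.65 rad. Its length comes out at 0.138 m and the grey half at 128 x 171 mm, which fit the given sizes. I'll push with shut fingers tilted 45° forward.

```bash
cat >> h.py <<'E'
from scipy.spatial.transform import Rotation as Ro
H=np.array([.572,.185,.130]); psi=-.135
xh=np.array([np.cos(psi),np.sin(psi),0]); zh=np.array([0,0,1.]); yh=np.cross(zh,xh)
def Rt(a): return np.c_[xh,-yh,-zh]@Ro.from_euler("y",a).as_matrix()
def W(u,z,v=0): return H+u*xh+v*yh+(z-H[2])*zh
def arc(th,a,r=.116,extra=0):
    n=np.array([-np.sin(th),-np.cos(th)]); l=np.array([-np.cos(th),np.sin(th)])
    tx=np.array([np.cos(a),np.sin(a)]); s=.0075*abs(tx@n)+extra
    p=r*l+(.004+s)*n; return W(p[0],H[2]+p[1])
def rel(p0,R0,p,R):
    return (R0.T@(p-p0)/.3).round(3).tolist(),(Ro.from_matrix(R0.T@R).as_rotvec()/np.pi).round(3).tolist()
E
python3 - <<'E'
from h import *
s=ctrl.state();p,R=s["position"],np.array(s["tcp_rot"])
for q,a in [(np.array([.125,-.536,.40]),0),(np.array([.40,-.35,.40]),0),(np.array([.40,-.05,.40]),.0),(W(-.23,.36),.785),(W(-.20,.22),.785),(W(-.108,.173),.785)]:
    print(q.round(3),rel(p,R,q,Rt(a))); p,R=q,Rt(a)
E
```

```text
[ 0.125 -0.536  0.4  ] ([-0.001, 0.001, -0.605], [-0.0, 0.0, 0.116])
[ 0.4  -0.35  0.4 ] ([0.825, -0.738, 0.0], [0.0, 0.0, 0.0])
[ 0.4  -0.05  0.4 ] ([-0.135, -0.991, 0.0], [0.0, 0.0, 0.0])
[0.344 0.216 0.36 ] ([-0.304, -0.853, 0.133], [-0.0, 0.25, -0.0])
[0.374 0.212 0.22 ] ([-0.259, -0.0, 0.401], [0.0, 0.0, 0.0])
[0.465 0.2   0.173] ([0.106, 0.0, 0.328], [0.0, 0.0, 0.0])
```

```bash
python3 -m inch '{"slide":[[0,0,-0.15],[0,0,-0.3],[0,0,-0.45],[0,0,-0.605],[0,0,-0.605],[0,0,-0.605]],"turn":[[0,0,0.04],[0,0,0.08],[0,0,0.116],[0,0,0.116],[0,0,0.116],[0,0,0.116]]}' -1
python3 -m inch '{"slide":[[0.12,-0.1,0],[0.24,-0.2,0],[0.36,-0.31,0],[0.48,-0.42,0],[0.6,-0.53,0],[0.72,-0.64,0],[0.825,-0.738,0],[0.825,-0.738,0]],"turn":[[0,0,0],[0,0,0],[0,0,0],[0,0,0],[0,0,0],[0,0,0],[0,0,0],[0,0,0]]}'
python3 -m inch '{"slide":[[-0.02,-0.14,0],[-0.04,-0.28,0],[-0.06,-0.42,0],[-0.08,-0.56,0],[-0.1,-0.7,0],[-0.12,-0.85,0],[-0.135,-0.991,0],[-0.135,-0.991,0]],"turn":[[0,0,0],[0,0,0],[0,0,0],[0,0,0],[0,0,0],[0,0,0],[0,0,0],[0,0,0]]}'
python3 -m inch '{"slide":[[-0.04,-0.12,0.02],[-0.08,-0.24,0.04],[-0.12,-0.36,0.06],[-0.16,-0.48,0.08],[-0.2,-0.6,0.1],[-0.25,-0.73,0.12],[-0.304,-0.853,0.133],[-0.304,-0.853,0.133]],"turn":[[0,0.035,0],[0,0.07,0],[0,0.105,0],[0,0.14,0],[0,0.175,0],[0,0.21,0],[0,0.25,0],[0,0.25,0]]}'
```

```text
clock: 0.9
position: [0.1253, -0.5356, 0.4004]
tcp_rot: [[0.991, -0.134, 0.0], [-0.134, -0.991, -0.001], [0.0, 0.001, -1.0]]
ft_force: [0.4, 0.0, -1.3]
gripper_width: 0.53
finger_force: 0.0
clock: 1.7
position: [0.403, -0.3463, 0.398]
tcp_rot: [[0.992, -0.129, -0.002], [-0.129, -0.992, 0.003], [-0.002, -0.003, -1.0]]
ft_force: [-0.1, -1.1, 0.6]
gripper_width: 0.008
finger_force: 0.0
clock: 2.5
position: [0.3993, -0.0462, 0.3991]
tcp_rot: [[0.992, -0.13, -0.002], [-0.13, -0.992, 0.001], [-0.002, -0.001, -1.0]]
ft_force: [0.7, -0.3, 1.3]
gripper_width: 0.006
finger_force: 0.0
clock: 3.3
position: [0.3493, 0.2083, 0.3662]
tcp_rot: [[0.711, -0.118, 0.693], [-0.08, -0.993, -0.087], [0.699, 0.007, -0.715]]
ft_force: [-0.4, -4.5, 0.5]
gripper_width: 0.004
finger_force: 0.0
```

```bash
python3 -m inch '{"slide":[[-0.05,0,0.08],[-0.1,0,0.16],[-0.16,0,0.24],[-0.21,0,0.32],[-0.259,0,0.401],[-0.259,0,0.401],[-0.259,0,0.401]],"turn":[[0,0,0],[0,0,0],[0,0,0],[0,0,0],[0,0,0],[0,0,0],[0,0,0]]}'
python3 -m inch '{"slide":[[0.02,0,0.06],[0.04,0,0.12],[0.06,0,0.19],[0.08,0,0.26],[0.106,0,0.328],[0.106,0,0.328],[0.106,0,0.328]],"turn":[[0,0,0],[0,0,0],[0,0,0],[0,0,0],[0,0,0],[0,0,0],[0,0,0]]}'
python3 - <<'E'
from h import *
S=optics.camera("side")["img"];T=optics.camera("top")["img"]
a=cv2.resize(S[190:340,190:390],None,fx=2.5,fy=2.5);b=cv2.resize(T[140:340,165:305],None,fx=2,fy=2)
o=np.zeros((400,790,3),np.uint8);o[:375,:500]=a;o[:400,505:785]=b;cv2.imwrite("pics/c2.png",o)
s=ctrl.state();p,R=W(-.108,.173),Rt(.785); print(s["position"],s["tcp_rot"].round(3).tolist())
for th in np.arange(.5,3.2,.1): print(round(th,2),arc(th,.785).round(3),rel(p,R,arc(th,.785),R)[0])
E
```

```text
clock: 4.0
position: [0.3893, 0.1762, 0.261]
tcp_rot: [[0.754, -0.089, 0.651], [-0.07, -0.996, -0.056], [0.654, -0.003, -0.757]]
ft_force: [-0.2, 0.1, 0.1]
gripper_width: 0.003
finger_force: 0.0
clock: 4.7
position: [0.4795, 0.1656, 0.2176]
tcp_rot: [[0.763, -0.082, 0.642], [-0.066, -0.997, -0.048], [0.643, -0.006, -0.766]]
ft_force: [0.7, -0.5, -0.2]
gripper_width: 0.005
finger_force: 0.0
[0.47930377 0.16589374 0.21792982] [[0.762, -0.081, 0.642], [-0.066, -0.997, -0.047], [0.644, -0.007, -0.765]]
0.5 [0.466 0.199 0.176] [0.009, -0.0, -0.005]
0.6 [0.471 0.199 0.186] [0.045, 0.0, -0.017]
0.7 [0.477 0.198 0.196] [0.082, 0.0, -0.026]
0.8 [0.484 0.197 0.205] [0.121, -0.0, -0.031]
0.9 [0.492 0.196 0.214] [0.159, -0.0, -0.033]
1.0 [0.5   0.195 0.221] [0.199, -0.0, -0.03]
1.1 [0.51  0.193 0.228] [0.238, -0.0, -0.023]
1.2 [0.52  0.192 0.234] [0.276, -0.0, -0.013]
1.3 [0.531 0.191 0.239] [0.313, -0.0, 0.002]
1.4 [0.543 0.189 0.243] [0.349, 0.0, 0.02]
1.5 [0.554 0.187 0.245] [0.382, -0.0, 0.043]
1.6 [0.566 0.186 0.246] [0.414, -0.0, 0.068]
1.7 [0.578 0.184 0.246] [0.442, -0.0, 0.097]
1.8 [0.59  0.182 0.245] [0.468, -0.0, 0.129]
1.9 [0.602 0.181 0.242] [0.49, -0.0, 0.164]
2.0 [0.614 0.179 0.238] [0.508, 0.0, 0.2]
2.1 [0.625 0.178 0.233] [0.522, -0.0, 0.239]
2.2 [0.636 0.176 0.227] [0.533, -0.0, 0.279]
2.3 [0.645 0.175 0.219] [0.539, -0.0, 0.319]
2.4 [0.654 0.174 0.212] [0.54, -0.0, 0.358]
2.5 [0.661 0.173 0.203] [0.538, -0.0, 0.394]
2.6 [0.668 0.172 0.195] [0.533, -0.0, 0.43]
2.7 [0.673 0.171 0.185] [0.525, -0.0, 0.466]
2.8 [0.678 0.171 0.176] [0.513, -0.0, 0.5]
2.9 [0.682 0.17  0.165] [0.498, -0.0, 0.533]
3.0 [0.685 0.17  0.155] [0.48, -0.0, 0.565]
3.1 [0.686 0.169 0.144] [0.458, 0.0, 0.595]
```

View pics/c2.png

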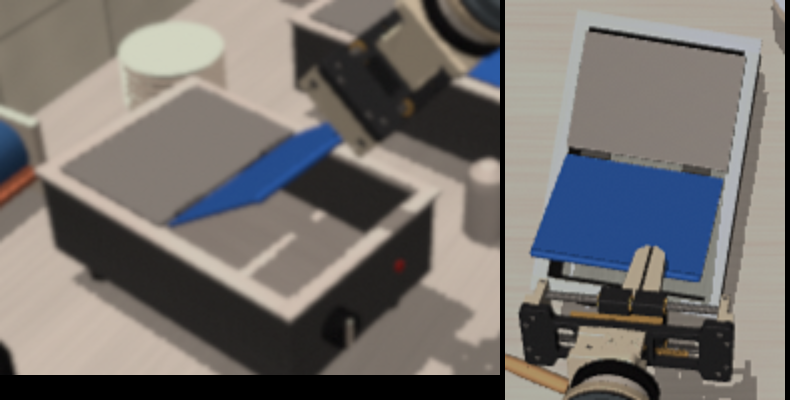

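The tip stopped short of its target. It is about 20 mm above the leaf's top face near the edge and not touching, so a joint limit is likely. I'll check the joints.

```bash
python3 - <<'E'
from h import *
s=ctrl.state();print(s["joints"].round(3)); p,R=s["position"],np.array(s["tcp_rot"])
print("u,v",(p-H)@xh,(p-H)@yh, "tilt",np.arccos(-R[2,2]))
for q,a in [(W(-.18,.25),.45),(W(-.18,.18),.45),(W(-.128,.17),.45)]: print(q.round(3),rel(p,R,q,Rt(a))); p,R=q,Rt(a)
E
```

```text
[ 0.403  0.081  2.193 -0.944  0.373  2.866]
u,v -0.08928130471387288 -0.03140843542289876 tilt 0.6995170015583833
[0.394 0.209 0.25 ] ([-0.158, -0.122, -0.272], [-0.011, -0.079, 0.013])
[0.394 0.209 0.18 ] ([-0.101, 0.0, 0.21], [0.0, 0.0, 0.0])
[0.445 0.202 0.17 ] ([0.142, -0.0, 0.105], [0.0, 0.0, 0.0])
```

The wrist is near singular at this tilt: j5 was heading to its 0.07 limit and j6 is at its limit. I'll back up and use a 0.35 rad tilt instead.

```bash
python3 -m inch '{"slide":[[0.05,0,-0.06],[0.1,0,-0.12],[0.13,0,-0.153],[0.13,0,-0.153],[0.13,0,-0.153]],"turn":[[0,-0.04,0],[0,-0.08,0],[0,-0.11,0],[0,-0.11,0],[0,-0.11,0]]}'
cat >> h.py <<'E'
A=.35
def path(th,d=.025,a=A):
    tx=np.array([np.cos(a),np.sin(a)]);tz=np.array([np.sin(a),-np.cos(a)])
    if th<np.pi/2-a:
        n=np.array([-np.sin(th),-np.cos(th)]);l=np.array([-np.cos(th),np.sin(th)])
        p=.139*l+.002*n+d*tz-.0115*tx; return W(p[0],H[2]+p[1])
    return arc(th,a,.139-d)
E
python3 - <<'E'
from h import *
s=ctrl.state();print(s["joints"].round(3)); p,R=s["position"],np.array(s["tcp_rot"])
print(p.round(4),"u,v",(p-H)@xh,(p-H)@yh, "tilt",np.arccos(-R[2,2]), "yaw",np.arctan2(-R[0,1]*-1,-R[1,1]))
q=W(-.19,.29);print(q.round(3),rel(p,R,q,Rt(A)))
E
```

```text
clock: 5.3
position: [0.4815, 0.1658, 0.2803]
tcp_rot: [[0.934, -0.081, 0.348], [-0.079, -0.997, -0.019], [0.349, -0.01, -0.937]]
ft_force: [-0.1, 0.4, -1.4]
gripper_width: -0.0
finger_force: 0.0
[ 0.308  0.061  1.902 -0.165  0.851  2.05 ]
[0.4815 0.1658 0.2803] u,v -0.08706950470421361 -0.031191066119428384 tilt 0.3562425998626369 yaw -0.08099690928349483
[0.384 0.211 0.29 ] ([-0.305, -0.123, -0.147], [-0.009, -0.002, 0.015])
```

```bash
python3 -m inch '{"slide":[[-0.06,-0.025,-0.04],[-0.12,-0.05,-0.08],[-0.19,-0.08,-0.12],[-0.25,-0.1,-0.147],[-0.305,-0.123,-0.147],[-0.305,-0.123,-0.147],[-0.305,-0.123,-0.147]],"turn":[[-0.002,0,0.003],[-0.004,0,0.006],[-0.006,-0.001,0.01],[-0.009,-0.002,0.015],[-0.009,-0.002,0.015],[-0.009,-0.002,0.015],[-0.009,-0.002,0.015]]}'
python3 - <<'E'
from h import *
s=ctrl.state();print(s["joints"].round(3)); p,R=s["position"],np.array(s["tcp_rot"])
q0=path(.65)
for q in (q0-.06*xh+.02*zh, q0-.02*xh-.005*zh): print(q.round(3),rel(p,R,q,Rt(A))); p,R=q,Rt(A)
for th in np.arange(.65,3.15,.1): print(round(th,2),path(th).round(3),rel(p,R,path(th),R)[0])
E
```

```text
clock: 6.0
position: [0.3821, 0.2099, 0.2871]
tcp_rot: [[0.932, -0.134, 0.338], [-0.124, -0.991, -0.05], [0.342, 0.004, -0.94]]
ft_force: [0.5, -0.4, -0.1]
gripper_width: 0.003
finger_force: 0.0
[ 0.532 -0.064  2.007 -0.269  0.941  2.367]
[0.399 0.208 0.205] ([-0.039, -0.004, 0.277], [0.001, 0.0, 0.001])
[0.439 0.203 0.18 ] ([0.097, -0.0, 0.124], [0.0, 0.0, 0.0])
0.65 [0.459 0.2   0.185] [0.068, 0.0, 0.007]
0.75 [0.468 0.199 0.196] [0.108, 0.0, -0.016]
0.85 [0.477 0.198 0.206] [0.15, 0.0, -0.036]
0.95 [0.488 0.196 0.214] [0.194, 0.0, -0.051]
1.05 [0.5   0.195 0.222] [0.239, 0.0, -0.062]
1.15 [0.512 0.193 0.229] [0.285, 0.0, -0.068]
1.25 [0.526 0.191 0.235] [0.335, 0.0, -0.071]
1.35 [0.536 0.19  0.239] [0.374, 0.0, -0.072]
1.45 [0.547 0.188 0.242] [0.412, 0.0, -0.068]
1.55 [0.559 0.187 0.244] [0.45, 0.0, -0.061]
1.65 [0.57  0.185 0.244] [0.488, 0.0, -0.05]
1.75 [0.582 0.184 0.244] [0.524, 0.0, -0.035]
1.85 [0.594 0.182 0.242] [0.559, 0.0, -0.017]
1.95 [0.605 0.181 0.239] [0.592, 0.0, 0.005]
2.05 [0.616 0.179 0.235] [0.622, 0.0, 0.031]
2.15 [0.627 0.178 0.23 ] [0.65, 0.0, 0.06]
2.25 [0.637 0.176 0.224] [0.675, 0.0, 0.092]
2.35 [0.646 0.175 0.216] [0.696, 0.0, 0.126]
2.45 [0.655 0.174 0.208] [0.713, 0.0, 0.162]
2.55 [0.663 0.173 0.198] [0.727, 0.0, 0.2]
2.65 [0.669 0.172 0.188] [0.736, 0.0, 0.24]
2.75 [0.675 0.171 0.177] [0.742, 0.0, 0.28]
2.85 [0.679 0.17  0.167] [0.743, 0.0, 0.318]
2.95 [0.682 0.17  0.157] [0.741, 0.0, 0.353]
3.05 [0.684 0.17  0.146] [0.735, 0.0, 0.388]
```

```bash
python3 -m inch '{"slide":[[-0.01,0,0.07],[-0.02,0,0.14],[-0.03,0,0.21],[-0.039,-0.004,0.277],[-0.039,-0.004,0.277],[-0.039,-0.004,0.277]],"turn":[[0,0,0],[0,0,0],[0,0,0],[0,0,0],[0,0,0],[0,0,0]]}'
python3 -m inch '{"slide":[[0.03,0,0.04],[0.06,0,0.08],[0.097,0,0.124],[0.097,0,0.124],[0.097,0,0.124]],"turn":[[0,0,0],[0,0,0],[0,0,0],[0,0,0],[0,0,0]]}'
python3 - <<'E'
from h import *
S=optics.camera("side")["img"];T=optics.camera("top")["img"]
a=cv2.resize(S[190:340,190:390],None,fx=2.5,fy=2.5);b=cv2.resize(T[140:340,165:305],None,fx=2,fy=2)
o=np.zeros((400,790,3),np.uint8);o[:375,:500]=a;o[:400,505:785]=b;cv2.imwrite("pics/c3.png",o)
E
```

```text
clock: 6.6
position: [0.3999, 0.2083, 0.2056]
tcp_rot: [[0.932, -0.136, 0.337], [-0.126, -0.991, -0.05], [0.34, 0.004, -0.94]]
ft_force: [-0.6, -0.4, -0.4]
gripper_width: 0.006
finger_force: 0.0
clock: 7.1
position: [0.4393, 0.2032, 0.1811]
tcp_rot: [[0.932, -0.135, 0.337], [-0.126, -0.991, -0.049], [0.341, 0.003, -0.94]]
ft_force: [0.2, 0.3, -0.3]
gripper_width: 0.005
finger_force: 0.0
```

View pics/c3.png

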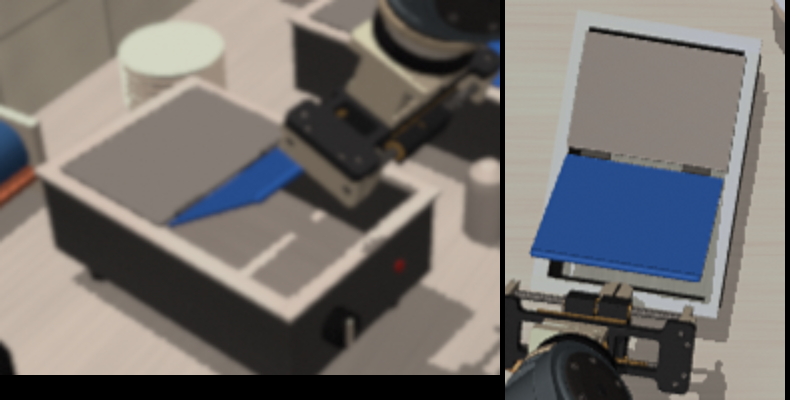

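The fingers stand just in front of the free edge, about (617,285) in the top crop, with the tip below the edge, and the leaf hasn't moved. Pushing now.

```bash
python3 -m inch '{"slide":[[0.034,0,0.003],[0.068,0,0.007],[0.09,0,-0.005],[0.108,0,-0.016],[0.13,0,-0.027],[0.15,0,-0.036],[0.172,0,-0.044],[0.194,0,-0.051]],"turn":[[0,0,0],[0,0,0],[0,0,0],[0,0,0],[0,0,0],[0,0,0],[0,0,0],[0,0,0]]}'
python3 - <<'E'
from h import *
T=optics.camera("top");S=optics.camera("side")
print(bluepoly(T["img"],(170,150,285,290),3).tolist());print(bluepoly(S["img"],(200,180,355,290),3).tolist())
E
```

```text
clock: 8.0
position: [0.4888, 0.1966, 0.2149]
tcp_rot: [[0.932, -0.135, 0.336], [-0.126, -0.991, -0.049], [0.34, 0.004, -0.94]]
ft_force: [-3.0, -0.2, -0.2]
gripper_width: 0.006
finger_force: 0.9
[[176.0, 252.0], [261.0, 267.0], [273.0, 229.0], [196.0, 217.0]]
[[303.0, 246.0], [295.0, 240.0], [280.0, 250.0], [260.0, 276.0]]
```

```bash
python3 -m inch '{"slide":[[0.045,0,-0.011],[0.091,0,-0.017],[0.141,0,-0.02],[0.18,0,-0.021],[0.218,0,-0.017],[0.256,0,-0.01],[0.294,0,0.001],[0.33,0,0.016]],"turn":[[0,0,0],[0,0,0],[0,0,0],[0,0,0],[0,0,0],[0,0,0],[0,0,0],[0,0,0]]}'
python3 - <<'E'
from h import *
S=optics.camera("side")["img"];T=optics.camera("top")["img"]
a=cv2.resize(S[150:340,170:390],None,fx=2.2,fy=2.2);b=cv2.resize(T[100:300,165:305],None,fx=2,fy=2)
o=np.zeros((420,790,3),np.uint8);o[:418,:484]=a;o[:400,505:785]=b;cv2.imwrite("pics/c4.png",o)
s=ctrl.state();p,R=s["position"],np.array(s["tcp_rot"]);print(p,s["ft_force"],s["joints"].round(2))
for th in np.arange(1.85,3.15,.1): print(round(th,2),rel(p,R,path(th),R)[0])
print(rel(p,R,W(.114,.136),R)[0])
E
```

```text
clock: 8.9
position: [0.5832, 0.1839, 0.2436]
tcp_rot: [[0.932, -0.135, 0.336], [-0.126, -0.991, -0.049], [0.34, 0.004, -0.94]]
ft_force: [-0.3, 0.7, -0.9]
gripper_width: 0.006
finger_force: 0.5
[0.5835718  0.18371332 0.24338157] [-0.50008012 -0.52106836 -0.78610168] [ 0.29  0.3   1.7  -0.2   0.83  2.11]
1.85 [0.031, 0.001, 0.015]
1.95 [0.063, 0.001, 0.037]
2.05 [0.094, 0.001, 0.063]
2.15 [0.122, 0.001, 0.091]
2.25 [0.146, 0.001, 0.123]
2.35 [0.168, 0.0, 0.157]
2.45 [0.185, 0.0, 0.193]
2.55 [0.199, 0.0, 0.232]
2.65 [0.209, 0.0, 0.271]
2.75 [0.214, -0.0, 0.311]
2.85 [0.215, -0.0, 0.349]
2.95 [0.213, -0.0, 0.384]
3.05 [0.208, -0.0, 0.419]
[0.199, -0.001, 0.453]
```

View pics/c4.png

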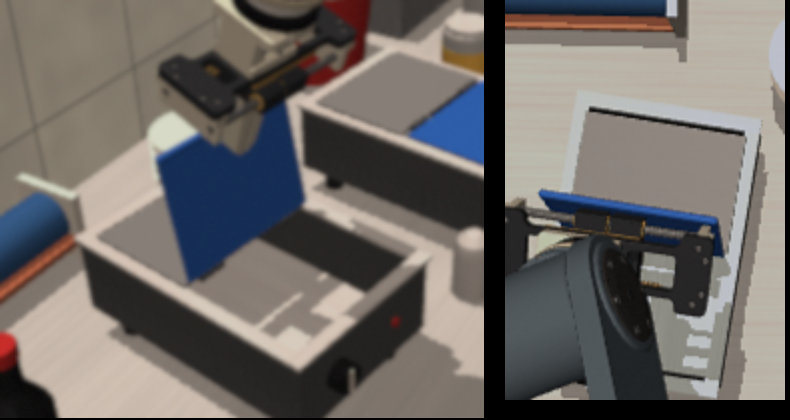

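The leaf stands just past upright with the fingers behind it and nothing else disturbed. I'll push on, slowing for the last part.

```bash
python3 -m inch '{"slide":[[0.031,0,0.015],[0.063,0,0.037],[0.094,0,0.063],[0.122,0,0.091],[0.146,0,0.123],[0.168,0,0.157],[0.185,0,0.193],[0.185,0,0.193]],"turn":[[0,0,0],[0,0,0],[0,0,0],[0,0,0],[0,0,0],[0,0,0],[0,0,0],[0,0,0]]}'
python3 -m inch '{"slide":[[0.007,0,0.019],[0.014,0,0.039],[0.019,0,0.058],[0.024,0,0.078],[0.027,0,0.098],[0.029,0,0.118],[0.03,0,0.137],[0.03,0,0.156]],"turn":[[0,0,0],[0,0,0],[0,0,0],[0,0,0],[0,0,0],[0,0,0],[0,0,0],[0,0,0]]}'
python3 - <<'E'
from h import *
s=ctrl.state();p,R=s["position"],np.array(s["tcp_rot"]);print(p,s["ft_force"])
for th in (2.9,2.95,3,3.05,3.1,3.14): print(th,rel(p,R,path(th),R)[0])
E
```

```text
clock: 9.8
position: [0.6538, 0.1737, 0.2063]
tcp_rot: [[0.933, -0.135, 0.335], [-0.126, -0.991, -0.05], [0.338, 0.004, -0.941]]
ft_force: [0.2, 0.2, 0.8]
gripper_width: 0.005
finger_force: 0.0
clock: 10.6
position: [0.6777, 0.1707, 0.1666]
tcp_rot: [[0.932, -0.135, 0.336], [-0.126, -0.991, -0.049], [0.34, 0.004, -0.94]]
ft_force: [0.0, 0.7, 0.2]
gripper_width: 0.006
finger_force: 0.2
[0.67773328 0.17068814 0.16659602] [0.03128899 0.72557981 0.16178091]
2.9 [0.004, 0.0, 0.018]
2.95 [0.002, 0.0, 0.036]
3 [-0.0, -0.0, 0.053]
3.05 [-0.003, -0.0, 0.071]
3.1 [-0.007, -0.0, 0.088]
3.14 [-0.011, -0.0, 0.102]
```

```bash
python3 -m inch '{"slide":[[0.003,0,0.013],[0.003,0,0.027],[0.001,0,0.04],[0,0,0.053],[-0.002,0,0.065],[-0.004,0,0.077],[-0.006,0,0.088],[-0.006,0,0.088]],"turn":[[0,0,0],[0,0,0],[0,0,0],[0,0,0],[0,0,0],[0,0,0],[0,0,0],[0,0,0]]}'
python3 -m inch '{"slide":[[-0.002,0,0.007],[-0.004,0,0.014],[-0.004,0,0.014]],"turn":[[0,0,0],[0,0,0],[0,0,0]]}'
```

```text
clock: 11.4
position: [0.6847, 0.1696, 0.1411]
tcp_rot: [[0.932, -0.135, 0.336], [-0.126, -0.991, -0.049], [0.339, 0.004, -0.941]]
ft_force: [0.1, -0.2, -0.1]
gripper_width: 0.005
finger_force: 0.0
clock: 11.7
position: [0.6854, 0.1697, 0.1395]
tcp_rot: [[0.931, -0.135, 0.338], [-0.126, -0.991, -0.049], [0.342, 0.003, -0.94]]
ft_force: [-10.1, -1.3, 19.0]
gripper_width: 0.003
finger_force: 8.9
```

Pressing meets 19 N at the expected height, so the leaf has bottomed out. Retracting.

```bash
python3 -m inch '{"slide":[[0.01,0,-0.03],[0.04,0,-0.11],[0.08,0,-0.22],[0.13,0,-0.36],[0.18,0,-0.5],[0.18,0,-0.5],[0.18,0,-0.5]],"turn":[[0,0,0],[0,0,0],[0,0,0],[0,0,0],[0,0,0],[0,0,0],[0,0,0]]}'
python3 -m inch '{"slide":[[-0.1,0,-0.03],[-0.25,0,-0.08],[-0.4,0,-0.13],[-0.55,0,-0.18],[-0.7,0,-0.23],[-0.7,0,-0.23],[-0.7,0,-0.23]],"turn":[[0,0,0],[0,0,0],[0,0,0],[0,0,0],[0,0,0],[0,0,0],[0,0,0]]}'
python3 - <<'E'
from h import *
S=optics.camera("side");T=optics.camera("top")
print(bluepoly(T["img"],(170,140,300,290),3).tolist(),bluepoly(S["img"],(200,180,340,290),3).tolist())
a=cv2.resize(S["img"],(440,330));b=T["img"][60:390,80:420]
cv2.imwrite("pics/c5.png",np.hstack([a,b]))
E
```

```text
clock: 12.4
position: [0.6851, 0.1702, 0.2976]
tcp_rot: [[0.931, -0.135, 0.338], [-0.126, -0.991, -0.049], [0.341, 0.003, -0.94]]
ft_force: [-0.2, 0.5, -0.9]
gripper_width: 0.009
finger_force: 0.0
clock: 13.1
position: [0.4654, 0.2001, 0.2894]
tcp_rot: [[0.932, -0.134, 0.336], [-0.124, -0.991, -0.049], [0.339, 0.004, -0.941]]
ft_force: [1.1, -0.1, 0.1]
gripper_width: 0.005
finger_force: 0.0
[[207.0, 153.0], [197.0, 213.0], [274.0, 225.0], [283.0, 165.0]] [[305.0, 242.0], [264.0, 224.0], [215.0, 255.0], [254.0, 278.0]]
```

View pics/c5.png

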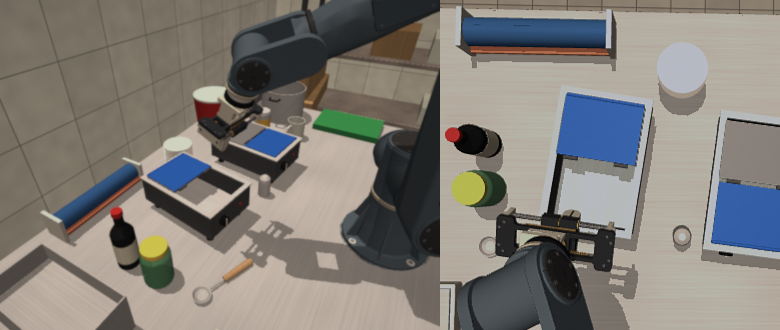

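The blue half covers the grey half (top 207,153 to 274,225), the pan is open, the other lid is shut and the bystanders are in place. I'll check the free edge's height, then hand in if it is flat.

```bash
python3 - <<'E'
from h import *
S=optics.camera("side");T=optics.camera("top")
z=[tri(T,u,S,v)[0] for u,v in [((207,153),(215,255)),((284,165),(264,224)),((197,213),(254,278)),((274,225),(305,242))]]
print(np.round(z,4))
rise=np.mean([z[0][2],z[1][2]])-np.mean([z[2][2],z[3][2]]); print("rise",rise)
if abs(rise)<.008:
    from plant import hand_in; print(hand_in())
E
```

```text
[[0.718  0.2508 0.1339]
 [0.6988 0.0858 0.1299]
 [0.5888 0.2706 0.134 ]
 [0.5661 0.1044 0.133 ]]
rise -0.0016330133223732002
the job is handed in; nothing more can be done
None
```

The blue half of the left warmer's lid now lies flat on its grey half, with its free edge level with the spine to within 2 mm. It was only pushed; the last pictures show the other lid shut and everything else in place. The job is handed in, but no verdict came back.

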